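# Lock the shaker's drive shaft

## Robot

A 6-joint arm with a two-finger parallel gripper is mounted at the origin on the work surface. World frame = base frame: x ahead of the robot, y to its left, z up, the work surface at z = 0. Lengths are in m, angles in degrees, forces in N, time in s.
With the tool pointing down it reaches from about 0.375 to 0.9 m from the base axis. Payload 3.1 kg.
Tool frame: the origin (TCP) lies at the very end of the fingers, on their centre line; the grasp point (between the pads) lies 19 mm behind it; z points along the fingers, y is the line along which they close (so a half turn about z gives the same grasp; the last joint's range is limited). The gripper opens to 87 mm and grips with 3 to 60 N. Pads are 19 mm wide; open, the fingers measure 117 mm over their backs; the gripper's body (75 mm by 190 mm) begins 51 mm behind the grasp point.
Start: joints at [-85.972, 30.224, 82.088, -0, 67.689, -10.227], TCP at [0.154, -0.606, 0.223] pointing down, gripper open.
Joint ranges: [-176.69, 176.69], [-43.24, 126.21], [12.49, 139.97], [-82, 262], [0, 151.66], [-163.58, 163.58]. Speed limits (degrees/s): [159.86, 159.86, 180, 180, 180, 180].

## Interface

Orientations are given as [roll, pitch, yaw] about the fixed x, y, z axes, in that order (R = Rz(yaw) Ry(pitch) Rx(roll)).
In Python, from workcell import env gives the robot as it stands.
- The arm moves only by the tool arm_command, never from a script. Its arguments are lists of equal length, an entry for each row: "dp": the shift along the world's x, y, z in units of 50 mm (1.0 is 50 mm), a list of three; "rot": the turn, a rotation vector about the world's x, y, z in units of 8 degrees (1.0 is 8 degrees), a list of three; "jaw": the opening in per cent of the stroke, from 0 (shut) to 100 (fully open). In form: {"dp": [[dx, dy, dz], ...], "rot": [[ax, ay, az], ...], "jaw": [jaw, ...]}. A call has exactly 10 rows; each row is the pose to reach, as a shift and turn from the pose commanded when the call began; what a row does not reach only later rows make up. A row lasts 1/8 s, in which the tool goes at most 62.5 mm and 10.7 degrees, less where a joint would pass 70% of its speed; a pose out of reach is approached as far as the arm can. A call with a gripper value outside its range is refused whole. The fingers move at their own pace and stop on an object; "grip_force" is the grip in N (left out, the last holds). Time passes only in rows, so rows that repeat a pose let the fingers close, or fill a call up. It gives the time, the measured TCP pose, the force, the opening and the grip force at its end, in the units of the state.
- env.read_state(): the state, without advancing time (a new reading comes with each control period).
- env.read_camera(name): name is "scene" or "top"; returns a dict with "color" (420x560x3 uint8, blue, green, red), "mtx" (3x3 intrinsics, pixels), "distortion" ([k1, k2, p1, p2, k3] as OpenCV has them; the pictures are not rectified), "world_to_cam" (4x4, takes a point from world to camera coordinates). Camera axes: x right, y down, z forward; pixel columns grow to the right and rows downward; lengths in m; the calibration is good to about 2 mm. A picture is of the moment at which its call begins. There is no depth.
- env.finish_job(): hands the job in; it is judged then, once.
Trained networks look in a picture, given as the dict that the camera call returned (one of the last four; its "shot" number tells which), for a name from the list of things; names that differ only in an ending like _2 or _b are one class to them, and where a whole thing is asked for, a point or a joint stands for the part that bears it (a point fixed in the world has none). Each returns a list of dicts, best first, with "score" (0 to 1); they miss things now and then, are a little off and sometimes report something else, mostly with a low value. They report only what shows in the picture. A call takes as long as a camera call. They do not tell look-alikes from the thing itself.
- env.masks_of(label, picture): "region" (420x560 bool, what is visible of it) and "bbox" ([left, top, width, height] in pixels, round what is visible of it).
The state is a dict: "time_s": time; "qpos": joint angles; "joint_vel": joint speeds; "tau": joint torques, N m; "tool_pos": TCP position; "ee_rot": TCP orientation; "force": force on the tool from outside, world axes, zero at the start; "moment": the same for the moment, N m; "opening": finger opening in m; "grip_force": force on a finger pad.
Only numpy, scipy, OpenCV 4.12 (cv2) and the standard library are available. Lean on these libraries where they do the work, as an engineer would, in place of code of your own. Each camera call takes 0.05 s, during which the arm holds its last target. There are 200 camera calls.

## Task

Lock the drive shaft of the bench shaker: turn the slotted disc by pushing (it has upright studs for that) until its slot lines up with the locking bar while the bar is still clear of the disc, and then push the bar by its tab along its guide, through the slot and fully home in the keeper on the far side. Do not lift the bar out of its guide, and leave everything else on the bench where it is.

Things in the scene. Friction and masses are not known exactly. Their poses are not given: they have to be found in the camera images.
- drive_base: Fixed low white housing of a bench shaker whose tray is off: 360 x 200 mm, flat top 50 mm above the bench, ends at x -235 and +125 mm, sides at y +-100 mm. Origin: on the vertical axis of the disc, at bench level. Its +x is the direction in which the bar is pushed home, z up. On top, along its x axis, stand bar guide, disc and keeper.
- guide (a point): Point on the floor of the bar's guide, mid-length (128 mm before the disc's axis), 56 mm above the bench. Two aluminium rails, 17 mm apart inside, run from x -205 to -51 mm of the housing, open on top and at the tail; their top is 72 mm above the bench.
- keeper (a point): Middle of the keeper's stop face, x = 78 mm of the housing, 63 mm above the bench. The keeper is an aluminium bridge over the bar's way from x 51 to 85 mm, mouth 19 mm wide towards the disc, closed at the far end, floor 54.5 mm and top 77 mm above the bench.
- disc (a joint): Turn of the slotted disc about its vertical axis, rad, growing anticlockwise seen from above. At 0 and at pi the slot lines up with the bar (within about 0.1 is lined up); it turns from -0.5 to 3.7 and starts between 0.6 and 2.54. Friction (about 0.07 N m, some 2 N at a stud) holds it where it is left; no spring.
- disc_hub (a point): Centre of the aluminium disc at the height of its top, 72 mm above the bench; its x axis runs along the slot and turns with the disc. Disc 90 mm across; the slot runs straight across the whole disc through its centre, 18 mm wide, open on top, floor 55.5 mm above the bench.
- stud_a (a point): Top centre of one of the two upright steel studs on the disc (12 mm across, 30 mm tall above the disc's top, top 102 mm above the bench), 34 mm from the disc's axis, on the +y side of disc_hub, square to the slot.
- stud_b (a point): Top centre of the other, like stud, opposite stud_a (34 mm from the axis, on the -y side of disc_hub).
- bar: Loose dark steel locking bar lying in the guide, 14 mm square, 140 mm long with a tapered nose, about 0.28 kg, with an upright tab at its tail. Origin: on its underside, below the centre of the tab. Its +x runs towards the nose and z up. It slides freely between the rails; it starts with the nose 11 to 26 mm short of the disc's rim.
- bar_tab (a point): Top centre of the bar's upright tab: a steel plate 8 mm thick along the bar, 26 mm wide across it, standing on a 14 mm wide neck and reaching from 74 to 101 mm above the bench. The bar's tail ends flush with the back of the tab.
- bar_nose (a point): Tip of the bar's nose (6 mm across at the tip), on the bar's centreline 7 mm above its underside, 136 mm ahead of the tab's centre. Fully home it stands at the keeper's stop face, 78 mm past the disc's axis.
- collar: Bystander: loose steel shaft collar, 36 mm across, 16 mm tall, standing on the housing beside the guide. Origin under its centre.
- weight: Bystander: brass calibration weight, 26 mm across, 42 mm tall, on a corner of the housing beside the keeper. Origin under its centre.
- reagent: Bystander: white bottle with a blue cap, 70 mm across, 130 mm tall, on the bench beyond the keeper's end of the housing. Origin under its centre.
- beaker: Bystander: glass beaker, 68 mm across, 85 mm tall, on the bench along the housing's side away from the robot. Origin under its centre.
- jar: Bystander: amber jar, 56 mm across, 70 mm tall, on the bench along the same side. Origin under its centre.
- sample_cup: Bystander: white plastic cup, 60 mm across, 45 mm tall, on the bench beyond the tail end of the guide. Origin under its centre.
- spatula: Bystander: spatula with a wooden handle lying on the bench between robot and housing. Origin under its middle.
Things that resemble listed ones, but are neither listed nor needed, are in the scene too. Several things have the shape of the bar; the one meant has the colours described above.

How it is judged (in metres and radians):
On the way:
1. the disc's slot is lined up with the bar (within 0.12 rad) while the bar's nose is still short of the disc (angle between the x axis of disc_hub and the x axis of drive_base, either way round below 0.12 rad and x of bar_nose in the frame of drive_base below -0.045 m), for 0.2 s.
At the end, for the whole second after the job is handed in: The bar lies in its guide (underside within 5 mm of the guide's floor), passes through the disc's slot with its nose in the keeper at least 70 mm past the disc's axis (within 8 mm of the stop), the slot within 0.12 rad of the bar's line, and the bar is at rest (x of bar_nose in the frame of drive_base above 0.07 m and angle between the x axis of disc_hub and the x axis of drive_base, either way round below 0.12 rad and z of bar in the frame of drive_base below 0.061 m and z of bar_nose in the frame of drive_base below 0.07 m and angle between the x axis of bar and the x axis of drive_base, either way round below 0.1 rad and linear speed of bar below 0.01 m/s); the robot touches nothing.
It fails at once if the bar is lifted out of its guide (more than 10 mm) (z of bar in the frame of drive_base above 0.066 m or z of bar_nose in the frame of drive_base above 0.075 m).
It fails at once if a bystander is moved by more than 30 mm or knocked over (distance of any of collar, weight, reagent, beaker, jar, sample_cup, spatula from where it was at the start of the episode above 0.03 m or angle between any of collar, weight, reagent, beaker, jar, sample_cup's own z axis and vertical above 0.5 rad).
It also fails if it takes over 48 s, if anything falls off the work surface, if the arm or the gripper's body presses on something with over 40 N, if the wrist force passes 120 N, or if a joint passes its speed limit or range.

## Working session

There is one attempt and no reset: what is moved stays moved. The work goes in short steps, Python scripts to look and compute and a tool call to move; the robot and the scene stay as the last step left them, time stands still between calls to the robot, and variables do not carry over. Pictures are saved under pics/ and viewed, at most 10 in all, crops included, and the job is handed in when it is done.

Besides the shell and the picture viewer there is one more tool, called after "Emit:" as name(argument=value, ...) on one line, values as JSON. arm_command: Moves the arm, as the interface text tells. Its arguments: {"type":"object","properties":{"dp":{"type":"array"},"rot":{"type":"array"},"jaw":{"type":"array"},"grip_force":{"type":"number"}},"required":["dp","rot","jaw"]}

```bash
mkdir -p pics; cat > h.py <<'E'
import numpy as np, cv2
from workcell import env
def ray(p,px):
    u=cv2.undistortPoints(np.array([[px]],float),p["mtx"],np.array(p["distortion"],float))[0,0]
    M=np.array(p["world_to_cam"]);R,t=M[:3,:3],M[:3,3]
    return -R.T@t, R.T@np.array([u[0],u[1],1])
def at_z(p,px,z):
    c,d=ray(p,px); return c+d*(z-c[2])/d[2]
def proj(p,P):
    M=np.array(p["world_to_cam"]);P=np.atleast_2d(P)
    return cv2.projectPoints(P.astype(float),cv2.Rodrigues(M[:3,:3])[0],M[:3,3],p["mtx"],np.array(p["distortion"],float))[0][:,0]
E
python3 - <<'E'
from h import *
for n in ("top","scene"):
    p=env.read_camera(n); cv2.imwrite(f"pics/{n}1.png",p["color"])
    print(n,"cam",ray(p,[280,210])[0].round(3))
    for l in ("drive_base","disc","stud_a","bar","bar_tab","collar","weight","reagent","beaker","jar","sample_cup","spatula"):
        for r in env.masks_of(l,p)[:3]:
            ys,xs=np.nonzero(r["region"]); print(l,round(r["score"],2),r["bbox"],xs.mean().round(1),ys.mean().round(1),len(xs))
print(env.read_state())
E
```

```text
top cam [0.463 0.032 0.973]
drive_base 0.9 [151.2, 144.9, 191.9, 127.1] 245.1 206.9 17380
drive_base 0.57 [246.6, 187.5, 75.7, 20.7] 288.0 197.8 586
disc 0.75 [198.2, 184.5, 48.6, 47.8] 219.2 208.7 1794
disc 0.67 [247.5, 188.0, 74.0, 19.7] 287.3 197.8 556
stud_a 0.8 [194.6, 188.4, 49.9, 44.8] 219.1 208.8 1739
stud_a 0.68 [246.6, 185.3, 74.9, 24.5] 287.3 198.0 574
bar 0.92 [245.5, 184.4, 75.0, 24.3] 286.9 198.0 623
bar 0.64 [369.0, 213.5, 69.1, 26.1] 407.4 225.8 525
bar 0.64 [125.5, 304.2, 16.0, 70.2] 137.2 337.4 643
bar_tab 0.75 [393.2, 306.5, 32.4, 70.0] 404.2 339.5 601
bar_tab 0.72 [251.7, 182.8, 69.0, 27.2] 285.6 198.3 514
bar_tab 0.63 [124.1, 301.6, 18.1, 76.5] 137.0 336.7 667
collar 0.69 [271.3, 226.0, 21.6, 17.1] 282.0 234.3 192
weight 0.6 [158.1, 176.3, 14.2, 16.7] 166.7 182.4 177
reagent 0.68 [96.7, 192.3, 46.8, 40.3] 120.2 213.4 1435
beaker 0.89 [254.6, 107.7, 34.1, 41.3] 269.3 122.9 988
jar 0.56 [178.3, 120.3, 35.2, 30.4] 196.0 136.3 779
jar 0.32 [274.5, 226.4, 16.9, 18.3] 282.5 234.9 160
sample_cup 0.71 [346.7, 132.8, 23.7, 30.3] 358.0 147.0 669
sample_cup 0.39 [151.2, 145
[... 1084 characters left out ...]
12.5, 95.6, 4.6] 276.5 212.5 80
{'time_s': 1.3, 'qpos': array([-8.59722312e+01,  3.02230366e+01,  8.20892505e+01, -1.89163570e-03,
        6.76902556e+01, -1.02256481e+01]), 'joint_vel': array([-0.01149981,  0.0087665 , -0.10277595,  0.0420682 ,  0.08034037,
        0.06360865]), 'tau': array([ 4.99049511e-04, -4.40012884e+01, -1.76980108e+01,  6.32399577e-02,
        5.04128973e-02, -2.91549441e-05]), 'tool_pos': array([ 0.15391555, -0.60570565,  0.22254479]), 'ee_rot': array([-1.79997187e+02,  1.27080083e-03,  1.42541351e+01]), 'force': array([-0.24471095, -0.58820743, -0.47523081]), 'moment': array([-0.00414463, -0.03708467, -0.00636629]), 'grip_force': 0.0, 'opening': 0.0870423728896132}
```

View pics/top1.png

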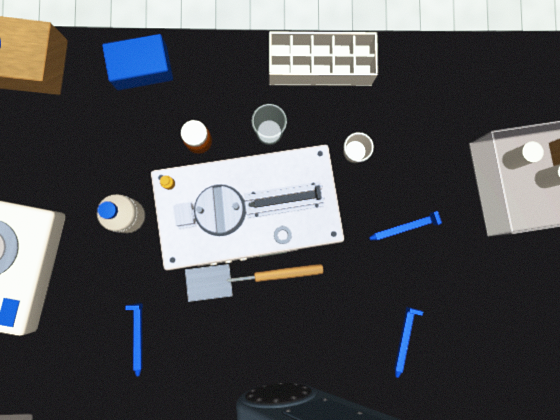

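View pics/scene1.png

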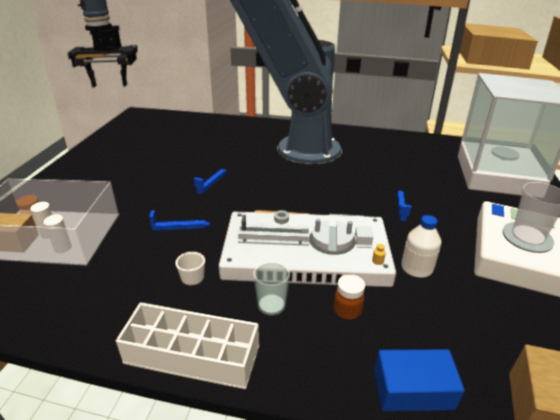

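```bash
cat > fit.py <<'E'
from h import *
from scipy.optimize import minimize
def w(P,q):
    c,s=np.cos(q[2]),np.sin(q[2]); P=np.atleast_2d(P); return np.c_[q[0]+c*P[:,0]-s*P[:,1],q[1]+s*P[:,0]+c*P[:,1],P[:,2]]
box=np.array([[x,y,z] for x in(-.235,.125) for y in(-.1,.1) for z in(0,.05)])
def cost(q,ms):
    t=0
    for p,m in ms:
        h=cv2.convexHull((proj(p,w(box,q))*16).astype(np.int32)); im=np.zeros(m.shape,np.uint8)
        cv2.fillConvexPoly(im,h,1,cv2.LINE_8,4); t+=(im&m).sum()/(im|m).sum()
    return -t
E
python3 - <<'E'
from fit import *
pt=env.read_camera("top")
def filled(p):
    r=env.masks_of("drive_base",p)[0]["region"].astype(np.uint8); c,_=cv2.findContours(r,0,2)
    return cv2.fillPoly(r.copy(),[cv2.convexHull(np.vstack([k for k in c if len(k)>40]))],1)
mt=filled(pt)
g=at_z(pt,[219,209],.072); t=at_z(pt,[320,192],.09); d=g-t
q0=[g[0],g[1],np.arctan2(d[1],d[0])]; print(q0)
S=[[0,0,0],[.01,0,0],[0,.01,0],[0,0,.05]]
q=minimize(cost,q0,args=([(pt,mt)],),method="Nelder-Mead",options=dict(initial_simplex=np.array(S)+q0));print("top",q.x,q.fun)
r=env.masks_of("disc",pt)[0]["region"]
c=max(cv2.findContours(r.astype(np.uint8),0,2)[0],key=cv2.contourArea)
print("disc circ",cv2.minEnclosingCircle(c),at_z(pt,cv2.minEnclosingCircle(c)[0],.072))
print(np.degrees(q.x[2]),np.save("q.npy",q.x))
for nm,P in dict(hub=[0,0,.072],keep=[.078,0,.063],g1=[-.205,0,.072],g2=[-.051,0,.072]).items(): print(nm,proj(pt,w(P,q.x)))
im=cv2.resize(pt["color"][150:270,145:345],None,fx=4,fy=4,interpolation=cv2.INTER_CUBIC);cv2.imwrite("pics/crop.png",im)
E
```

```text
[np.float64(0.5521393346420408), np.float64(0.1284293923503893), np.float64(1.7266218105892324)]
top [0.55177797 0.12891056 1.72555094] -0.9836997319034853
disc circ ((218.92807006835938, 208.88809204101562), 23.443418502807617) [0.55235694 0.1285695  0.072     ]
98.86678592474823 None
hub [[218.74814123 209.18664012]]
keep [[179.28035302 215.88685006]]
g1 [[323.00823299 192.86393583]]
g2 [[244.90839898 205.09435266]]
```

View pics/crop.png

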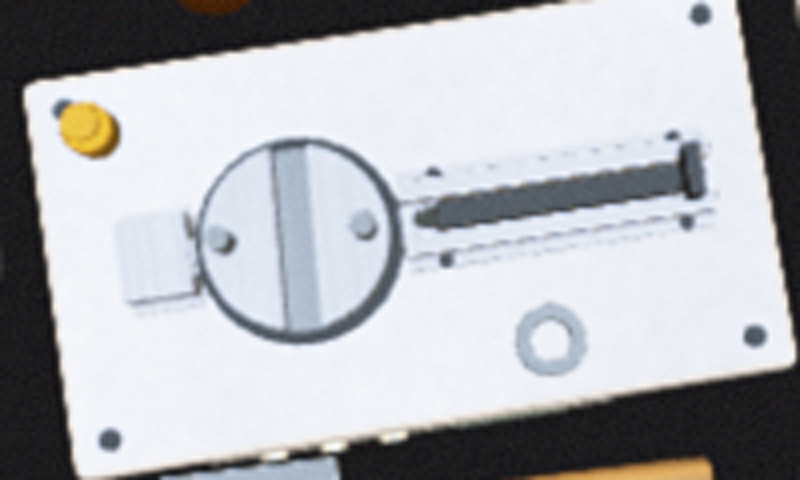

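```bash
python3 - <<'E'
from fit import *
p=env.read_camera("top"); q=np.load("q.npy")
def loc(px,z):
    P=at_z(p,px,z); c,s=np.cos(q[2]),np.sin(q[2]); d=P-[q[0],q[1],0]; return np.round([c*d[0]+s*d[1],-s*d[0]+c*d[1]],4)
cr=lambda x,y:[145+(x+.5)/4-.5,150+(y+.5)/4-.5]
A,B=loc(cr(218,239),.102),loc(cr(361,222),.102); print("studs",A,B,np.degrees(np.arctan2(*(A-B)[::-1])),np.linalg.norm(A-B),"mid",(A+B)/2)
a,b=loc(cr(290,150),.0555),loc(cr(303,330),.0555);print("slot",a,b,np.degrees(np.arctan2(*(b-a)[::-1])))
print("nose",loc(cr(417,218),.063),"tab",loc(cr(690,170),.101))
for n,c,z in(("weight",(166.7,182.4),.075),("collar",(282,234.3),.06),("reagent",(107,211),.13)):print(n,loc(c,z))
print(env.read_state()["tool_pos"])
E
```

```text
studs [ 0.0333 -0.0019] [-0.0335  0.0005] -2.057645946948279 0.06684309986827361 mid [-1.e-04 -7.e-04]
slot [-0.0018 -0.0457] [0.0049 0.0433] 85.69484271094998
nose [-0.0586 -0.0017] tab [-0.1903  0.0002]
weight [ 0.0907 -0.0666]
collar [-0.1134  0.0667]
reagent [ 0.1912 -0.0212]
[ 0.15392582 -0.60571761  0.22254637]
```

The dark steel bar lies in the guide at top-image (250–320, 192–205) and fits the description. The blue bars at (407,226), (137,337) and (404,340) are look-alikes lying on the bench. The slot stands about 87° off the bar line. I'll clamp both studs (outer span 80 mm, jaw 87 mm) and turn the disc +93°.

Emit:
arm_command(dp=[[0.53, 0.98, 0], [1.06, 1.96, 0], [1.59, 2.94, 0], [2.12, 3.92, 0], [2.65, 4.9, 0], [3.18, 5.88, 0], [3.71, 6.86, 0], [4.24, 7.84, 0], [4.77, 8.82, 0], [5.3, 9.8, 0]], rot=[[0, 0, -0.1], [0, 0, -0.2], [0, 0, -0.3], [0, 0, -0.4], [0, 0, -0.5], [0, 0, -0.6], [0, 0, -0.7], [0, 0, -0.8], [0, 0, -0.9], [0, 0, -1.0]], jaw=[100, 100, 100, 100, 100, 100, 100, 100, 100, 100])

```text
time_s: 2.75
tool_pos: [0.4199, -0.1143, 0.2229]
ee_rot: [180.0, -0.1, 6.2]
force: [0.3, -1.3, -0.2]
opening: 0.0869
grip_force: 0.0
```

Emit:
arm_command(dp=[[0.53, 0.98, 0], [1.06, 1.96, 0], [1.59, 2.94, 0], [2.12, 3.92, 0], [2.5, 4.6, 0], [2.66, 4.89, 0], [2.66, 4.89, -0.4], [2.66, 4.89, -0.8], [2.66, 4.89, -1.2], [2.66, 4.89, -1.6]], rot=[[0, 0, 0], [0, 0, 0], [0, 0, 0], [0, 0, 0], [0, 0, 0], [0, 0, 0], [0, 0, 0], [0, 0, 0], [0, 0, 0], [0, 0, 0]], jaw=[100, 100, 100, 100, 100, 100, 100, 100, 100, 100])

```text
time_s: 4.0
tool_pos: [0.5516, 0.1278, 0.142]
ee_rot: [180.0, 0.0, 6.2]
force: [0.1, -0.9, 0.2]
opening: 0.0868
grip_force: 0.0
```

```bash
python3 - <<'E'
from fit import *
s=env.read_state(); print({k:np.round(s[k],4) for k in("time_s","qpos","tool_pos","ee_rot","force")})
p=env.read_camera("scene"); cv2.imwrite("pics/near.png",cv2.resize(p["color"][130:300,200:420],None,fx=3.5,fy=3.5,interpolation=cv2.INTER_CUBIC))
E
```

```text
{'time_s': np.float64(4.0), 'qpos': array([ 1.75610e+00,  3.18534e+01,  9.49829e+01, -2.92000e-02,
        5.31888e+01,  8.55695e+01]), 'tool_pos': array([0.5516, 0.1278, 0.142 ]), 'ee_rot': array([1.799786e+02, 2.680000e-02, 6.204100e+00]), 'force': array([ 0.0666, -0.9373,  0.1911])}
```

View pics/near.png

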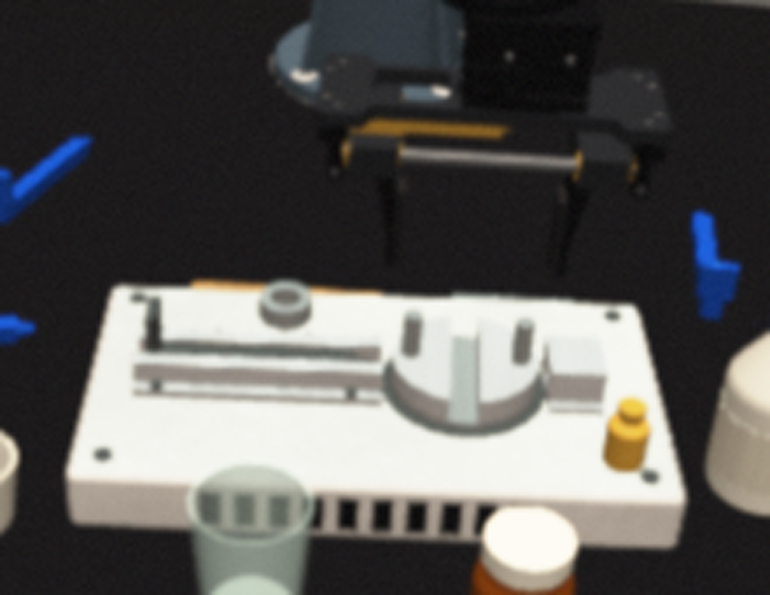

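```bash
python3 - <<'E'
from fit import *
p=env.read_camera("scene"); q=np.load("q.npy")
for P in([.034,-.0015,.102],[-.034,.0015,.102]):
    a=proj(p,w(P,q))[0]; print("stud pred crop",((a-[200,130])*3.5).round(1))
s=env.read_state(); y=np.radians(s["ee_rot"][2]-90); d=np.array([np.cos(y),np.sin(y),0])
for k in(-1,1):
    a=proj(p,s["tool_pos"]+k*d*.051)[0]; print("finger tip pred",((a-[200,130])*3.5).round(1))
E
```

```text
stud pred crop [526.1 319.1]
stud pred crop [413.8 312. ]
finger tip pred [560.1 265.6]
finger tip pred [388.  254.9]
```

Emit:
arm_command(dp=[[0, 0.02, -0.3], [0, 0.02, -0.6], [0, 0.02, -0.8], [0, 0.02, -0.95], [0, 0.02, -1.1], [0, 0.02, -1.1], [0, 0.02, -1.1], [0, 0.02, -1.1], [0, 0.02, -1.1], [0, 0.02, -1.1]], rot=[[0, 0, 0], [0, 0, 0], [0, 0, 0], [0, 0, 0], [0, 0, 0], [0, 0, 0], [0, 0, 0], [0, 0, 0], [0, 0, 0], [0, 0, 0]], jaw=[100, 100, 100, 100, 100, 100, 88, 88, 88, 88], grip_force=12)

```text
time_s: 5.35
tool_pos: [0.5523, 0.1287, 0.0877]
ee_rot: [179.9, -0.0, 6.3]
force: [-0.5, -5.8, -1.2]
opening: 0.0791
grip_force: 12.0
```

Emit:
arm_command(dp=[[0, 0, 0], [0, 0, 0], [0, 0, 0], [0, 0, 0], [0, 0, 0], [0, 0, 0], [0, 0, 0], [0, 0, 0], [0, 0, 0], [0, 0, 0]], rot=[[0, 0, 0.7], [0, 0, 1.8], [0, 0, 3.0], [0, 0, 4.2], [0, 0, 5.4], [0, 0, 6.6], [0, 0, 7.8], [0, 0, 9.0], [0, 0, 10.2], [0, 0, 11.2]], jaw=[88, 88, 88, 88, 88, 88, 88, 88, 88, 88])

```text
time_s: 6.6
tool_pos: [0.5511, 0.1296, 0.0877]
ee_rot: [-179.9, -0.0, 96.1]
force: [-3.3, -2.8, 0.1]
opening: 0.0792
grip_force: 12.0
```

Emit:
arm_command(dp=[[0, 0, 0], [0, 0, 0], [0, 0, 0], [0, 0, 0], [0, 0, 0], [0, 0, 0], [0, 0, 0], [0, 0, 0], [0, 0, 0], [0, 0, 0]], rot=[[0, 0, 0.4], [0, 0, 0.4], [0, 0, 0.4], [0, 0, 0.4], [0, 0, 0.4], [0, 0, 0.4], [0, 0, 0.4], [0, 0, 0.4], [0, 0, 0.4], [0, 0, 0.4]], jaw=[88, 88, 88, 88, 88, 88, 100, 100, 100, 100])

```text
time_s: 7.85
tool_pos: [0.5523, 0.13, 0.0876]
ee_rot: [180.0, -0.0, 99.0]
force: [-0.1, -0.5, -0.1]
opening: 0.0869
grip_force: 0.0
```

Emit:
arm_command(dp=[[0, 0, 0.6], [0, 0, 1.2], [0, 0, 1.6], [0.12, -0.8, 1.6], [0.27, -1.75, 1.6], [0.42, -2.7, 1.6], [0.56, -3.6, 1.6], [0.68, -4.4, 1.6], [0.72, -4.65, 1.6], [0.72, -4.65, 1.6]], rot=[[0, 0, 0], [0, 0, 0], [0, 0, 0], [0, 0, 0], [0, 0, 0], [0, 0, 0], [0, 0, 0], [0, 0, 0], [0, 0, 0], [0, 0, 0]], jaw=[100, 100, 100, 50, 20, 0, 0, 0, 0, 0])

```text
time_s: 9.1
tool_pos: [0.5878, -0.1029, 0.1674]
ee_rot: [-180.0, -0.0, 99.0]
force: [0.0, 0.4, -0.1]
opening: 0.0248
grip_force: 0.0
```

```bash
python3 - <<'E'
from fit import *
p=env.read_camera("top"); s=env.read_state(); print(s["tool_pos"],s["ee_rot"],s["opening"])
q=np.load("q.npy");c,sn=np.cos(q[2]),np.sin(q[2]);d=s["tool_pos"]-[q[0],q[1],0];print("tool in housing",c*d[0]+sn*d[1],-sn*d[0]+c*d[1])
cv2.imwrite("pics/turned.png",cv2.resize(p["color"][150:270,145:345],None,fx=4,fy=4,interpolation=cv2.INTER_CUBIC))
E
```

```text
[ 0.58746151 -0.10182567  0.16734031] [-1.79961370e+02 -7.02507810e-02  9.90383601e+01] 0.020838882422522926
tool in housing -0.23347897396174255 0.0003080419499230172
```

View pics/turned.png

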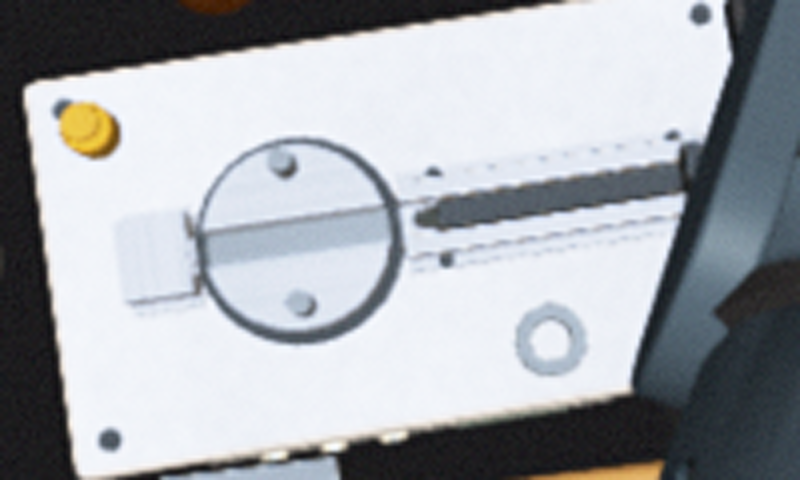

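The slot now lies along the bar line and the bar hasn't moved. Next I'll go down behind the tab and push.

Emit:
arm_command(dp=[[0, 0, -0.4], [0, 0, -0.9], [0, 0, -1.4], [0, 0, -1.65], [0, 0, -1.65], [-0.03, 0.2, -1.65], [-0.06, 0.4, -1.65], [-0.08, 0.55, -1.65], [-0.11, 0.7, -1.65], [-0.13, 0.85, -1.65]], rot=[[0, 0, 0], [0, 0, 0], [0, 0, 0], [0, 0, 0], [0, 0, 0], [0, 0, 0], [0, 0, 0], [0, 0, 0], [0, 0, 0], [0, 0, 0]], jaw=[0, 0, 0, 0, 0, 0, 0, 0, 0, 0])

```text
time_s: 10.4
tool_pos: [0.5822, -0.0605, 0.0857]
ee_rot: [179.9, 0.1, 99.1]
force: [1.1, -2.7, 2.5]
opening: 0.0007
grip_force: 1.4
```

Emit:
arm_command(dp=[[-0.03, 0.2, 0], [-0.06, 0.4, 0], [-0.09, 0.6, 0], [-0.12, 0.8, 0], [-0.15, 1.0, 0], [-0.18, 1.15, 0], [-0.2, 1.3, 0], [-0.22, 1.45, 0], [-0.25, 1.6, 0], [-0.27, 1.75, 0]], rot=[[0, 0, 0], [0, 0, 0], [0, 0, 0], [0, 0, 0], [0, 0, 0], [0, 0, 0], [0, 0, 0], [0, 0, 0], [0, 0, 0], [0, 0, 0]], jaw=[0, 0, 0, 0, 0, 0, 0, 0, 0, 0])

```text
time_s: 11.65
tool_pos: [0.5677, 0.0278, 0.085]
ee_rot: [-180.0, -0.0, 99.0]
force: [0.1, -2.2, 1.5]
opening: 0.0003
grip_force: 1.3
```

```bash
python3 - <<'E'
from fit import *
p=env.read_camera("scene"); s=env.read_state(); print(s["tool_pos"],s["force"])
q=np.load("q.npy");c,sn=np.cos(q[2]),np.sin(q[2]);d=s["tool_pos"]-[q[0],q[1],0];print("tool in housing",c*d[0]+sn*d[1],-sn*d[0]+c*d[1])
cv2.imwrite("pics/push.png",cv2.resize(p["color"][150:300,200:420],None,fx=3.5,fy=3.5,interpolation=cv2.INTER_CUBIC))
E
```

```text
[0.56726832 0.02880265 0.08490566] [-0.27624996 -1.38594308  0.24510266]
tool in housing -0.10129920856961748 0.0001251692074958257
```

View pics/push.png

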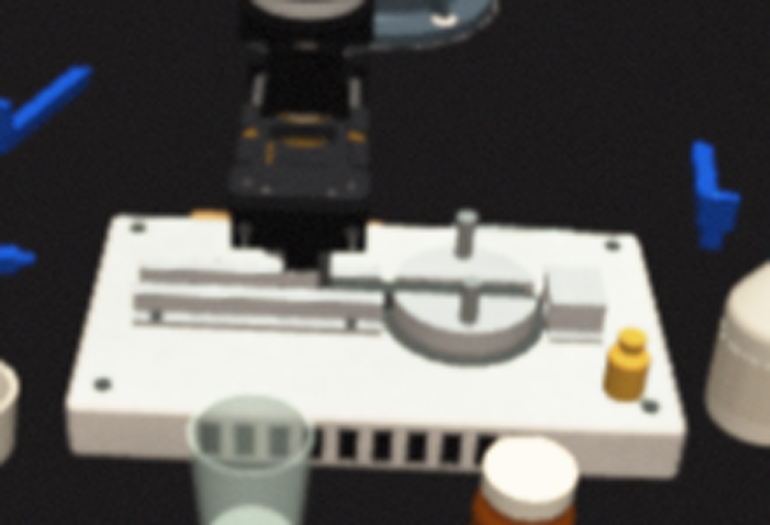

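The bar has passed through the slot. About 30 mm is left.

Emit:
arm_command(dp=[[-0.01, 0.1, 0], [-0.03, 0.2, 0], [-0.045, 0.3, 0], [-0.06, 0.38, 0], [-0.07, 0.45, 0], [-0.08, 0.5, 0], [-0.085, 0.54, 0], [-0.09, 0.58, 0], [-0.09, 0.6, 0], [-0.09, 0.6, 0]], rot=[[0, 0, 0], [0, 0, 0], [0, 0, 0], [0, 0, 0], [0, 0, 0], [0, 0, 0], [0, 0, 0], [0, 0, 0], [0, 0, 0], [0, 0, 0]], jaw=[0, 0, 0, 0, 0, 0, 0, 0, 0, 0])

```text
time_s: 12.95
tool_pos: [0.5638, 0.0568, 0.0852]
ee_rot: [180.0, 0.1, 99.1]
force: [1.1, -4.1, -0.7]
opening: 0.0005
grip_force: 1.7
```

Emit:
arm_command(dp=[[-0.005, 0.03, 0], [-0.01, 0.06, 0], [-0.01, 0.08, 0], [-0.015, 0.1, 0], [-0.015, 0.1, 0], [-0.015, 0.1, 0], [-0.015, 0.1, 0], [-0.015, 0.1, 0], [-0.015, 0.1, 0], [-0.015, 0.1, 0]], rot=[[0, 0, 0], [0, 0, 0], [0, 0, 0], [0, 0, 0], [0, 0, 0], [0, 0, 0], [0, 0, 0], [0, 0, 0], [0, 0, 0], [0, 0, 0]], jaw=[0, 0, 0, 0, 0, 0, 0, 0, 0, 0])

```text
time_s: 14.2
tool_pos: [0.5651, 0.0577, 0.086]
ee_rot: [179.8, 0.4, 99.2]
force: [0.5, -16.3, 1.7]
opening: 0.0007
grip_force: 8.0
```

The push force rose to 16 N with no further travel, so the bar is against the stop. I'll back off and check.

Emit:
arm_command(dp=[[0.01, -0.1, 0], [0.03, -0.2, 0], [0.06, -0.4, 0], [0.06, -0.4, 0.5], [0.06, -0.4, 1.2], [0.2, -1.2, 1.9], [0.2, -2.2, 2.2], [0.1, -3.3, 2.2], [0.0, -4.4, 2.2], [0.0, -5.2, 2.2]], rot=[[0, 0, 0], [0, 0, 0], [0, 0, 0], [0, 0, 0], [0, 0, 0], [0, 0, 0], [0, 0, 0], [0, 0, 0], [0, 0, 0], [0, 0, 0]], jaw=[0, 0, 0, 0, 0, 0, 0, 0, 0, 0])

```text
time_s: 15.45
tool_pos: [0.5621, -0.1999, 0.1951]
ee_rot: [180.0, -0.0, 99.0]
force: [1.2, 0.1, -0.4]
opening: 0.0006
grip_force: 0.0
```

```bash
python3 - <<'E'
from fit import *
p=env.read_camera("top"); q=np.load("q.npy"); a=proj(p,w([-.058,0,.101],q))[0]; print("home tab at crop",(a-[145,150])*4+1.5, env.read_state()["force"])
cv2.imwrite("pics/end.png",cv2.resize(p["color"][150:270,145:345],None,fx=4,fy=4,interpolation=cv2.INTER_CUBIC))
E
```

```text
home tab at crop [412.761484   212.98634542] [ 2.34663076 -3.00319364 -0.26932599]
```

View pics/end.png

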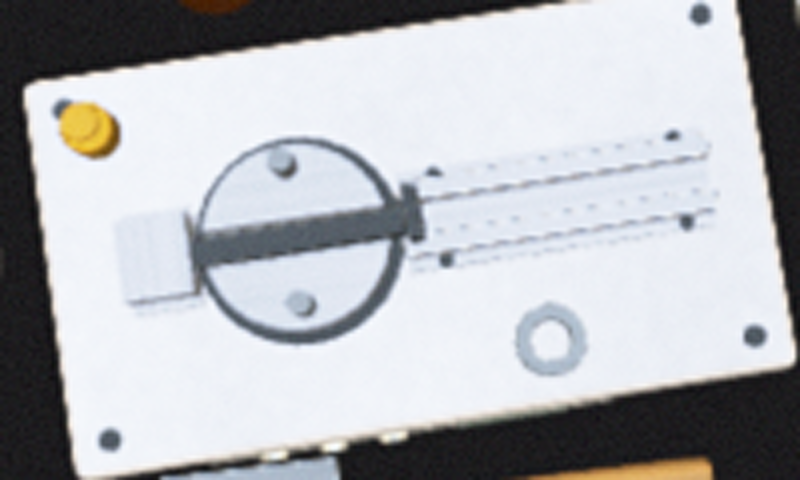

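The tab stands at crop (412,212), which matches the computed home position of (413,213). The bar runs through the slot into the keeper, and the collar and weight next to it have not moved.

```bash
python3 -c "
from workcell import env
print(env.finish_job())"
```

```text
the job is handed in; nothing more can be done
None
```

The drive shaft is locked: I turned the disc until its slot lined up, pushed the bar through it and home against the keeper's stop, and handed the job in with the arm clear after about 15.5 s (no verdict was returned).

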